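# Slide the shuttle into its detent under the inspection head

## Task

With closed fingertips, push the shuttle along its rail by its upright rear plate until you feel it drop into the detent under the ring-light inspection head, without forcing it on past the detent. Then, with the shuttle seated, press the round trigger button on its little box to take the picture. Leave the steel hub standing in its nest untouched, and do not disturb the other things on the bench.

Things in the scene. Friction and masses are not known exactly. Their poses are not given: they have to be found in the camera images.
- shuttle: Aluminium shuttle; slides on the rail along its own y only (+y = towards the detent), cannot be lifted. Deck 100 (x) x 180 (y) x 20 mm; origin at the centre of the deck's underside, 20 mm above the bench, z up. At its rear (-y) end an upright push plate with a sloping brace in front of it. The nest ring stands on the deck at y = +50 mm. Drag about 2 N; starts 40 to 160 mm before the seat.
- push_face (a point): Middle of the push plate's flat upright rear face, 70 mm above the bench, turning with the shuttle (push along +y). The plate is 100 mm wide in x and its top is 100 mm above the bench; the face lies 90 mm behind the shuttle's origin. The rail (90 mm wide, 420 mm long) lies under it and ends behind it in a stop block 28 mm high.
- plunger (a point): Sprung ball nose (12 mm across) on the +x side of the shuttle, at its y = 0, 28 mm above the bench. From 17 to 8 mm before the seat it must be pushed over the first detent pin (peak about 8 N with drag); then the shuttle jumps forward by itself and the force dips to nothing; then the second, taller pin blocks it (about 15 N).
- nest (a point): Centre of the nest on the shuttle, on the top of the deck (shuttle frame: 0, 50, 20 mm).
- stand: Fixed inspection stand. Origin on the bench on the rail's centre line, axes parallel to the shuttle's: the shuttle is seated when its origin is at y = 0 here (within 1 mm). 30 mm column 224 mm high at x = 130, y = 50 mm; its arm carries a white ring light 84 mm across over x = 0, y = 50 mm, underside 135 mm above the bench. Two upright detent pins at x about 75, y = -8 and +10 mm.
- hub: Loose steel hub standing in the nest on the shuttle: flange 44 mm across and 16 mm thick, boss 26 mm across, 46 mm high; origin at the centre of its underside, z up. Rides with the shuttle.
- trigger (a joint): Travel of the trigger button, m: 0 up, 0.006 fully pressed (spring, about 5 N when fully pressed, returns by itself).
- trigger_top (a point): Centre of the top of the round black trigger button (32 mm across) on its fixed grey box (90 x 90 x 35 mm), standing on the bench left or right of the rail; press straight down.
- bin: Bystander: open green parts bin, 100 x 80 x 50 mm, origin at the centre of its underside; stands on the other side from the trigger.
- spare_hub: Bystander: a second loose hub like the one in the nest, 46 mm high, standing on the bench between robot and rail; origin at the centre of its underside.
- driver: Bystander: loose screwdriver about 160 mm long lying on the bench between robot and rail, along its own x axis.

How it is judged (in metres and radians):
On the way, in this order (a step that is already met when the one before it is completed fails the run):
1. the shuttle has dropped into the detent and rests there (y of shuttle in the frame of stand between -0.003 and 0.003 m and linear speed of shuttle below 0.01 m/s), for 0.2 s.
2. the trigger button is pressed while the shuttle is seated (value of joint trigger above 0.004 m and y of shuttle in the frame of stand between -0.003 and 0.003 m), for 0.05 s.
At the end, for the whole second after the job is handed in: The shuttle rests seated in the detent (within 3 mm of the stand's origin along the rail), the hub still stands in its nest (within 5 mm of its centre, upright within 0.1 rad), and the trigger button has been pressed and has come back up (all of step 1 and value of joint trigger below 0.002 m and angle between hub's own z axis and vertical below 0.1 rad and z of hub in the frame of shuttle below 0.024 m and horizontal distance between hub and nest below 0.005 m); the robot touches nothing.
It fails at once if the shuttle is forced past the detent (more than 9 mm beyond the seat) (y of shuttle in the frame of stand above 0.009 m).
It fails at once if the trigger is pressed before the shuttle is in the detent (value of joint trigger above 0.003 m and (y of shuttle in the frame of stand below -0.005 m or y of shuttle in the frame of stand above 0.005 m)).
It fails at once if the hub is touched by the robot (contact force between any of the fingers, the arm and hub above 0.5 N).
It fails at once if the hub is lifted or tipped out of its nest (z of hub in the frame of shuttle above 0.028 m or angle between hub's own z axis and vertical above 0.3 rad).
It fails at once if a bystander (bin, spare hub, screwdriver) is moved more than 15 mm (distance of any of bin, spare_hub, driver from where it was at the start of the episode above 0.015 m).
It also fails if it takes over 67 s, if anything falls off the work surface, if the arm or the gripper's body presses on something with over 40 N, if the wrist force passes 120 N, or if a joint passes its speed limit or range.

## Robot

A 6-joint arm with a two-finger parallel gripper is mounted at the origin on the work surface. World frame = base frame: x ahead of the robot, y to its left, z up, the work surface at z = 0. Lengths are in m, angles in degrees, forces in N, time in s.
With the tool pointing down it reaches from about 0.4 to 0.825 m from the base axis. Payload 7 kg.
Tool frame: the origin (TCP) lies between the finger pads; the fingertips stand 11 mm ahead of it and the grasp point (between the pads) lies 8 mm behind it; z points along the fingers, y is the direction in which the jaws open and shut (so a half turn about z gives the same grasp; the last joint's range is limited). The gripper opens to 88 mm and grips with 3 to 60 N. Pads are 19 mm wide; open, the fingers measure 130 mm over their backs; the gripper's body (78 mm by 193 mm) begins 47 mm behind the grasp point.
Start: joints at [-47.836, 20.546, 0.682, 0, -70.136, -16.507], TCP at [0.292, -0.608, 0.238] pointing down, gripper open.
Joint ranges: [-176.03, 176.03], [-82.01, 121.73], [-58.28, 71.71], [-173.87, 95.51], [-174.79, -0.11], [-173.66, 173.66]. Speed limits (degrees/s): [136.94, 136.94, 172.46, 180, 180, 180].

## Interface

Orientations are given as [roll, pitch, yaw] about the fixed x, y, z axes, in that order (R = Rz(yaw) Ry(pitch) Rx(roll)).
In Python, from plant import r gives the robot as it stands.
- The arm moves only by the shell command python3 -m inch 'ROWS' [OPENING] [FORCE]. ROWS is JSON, a list of rows, each an object of numbers: "x", "y", "z": the shift along the tool's x, y, z as a fraction of full scale; "yaw": the turn about the tool's z as a fraction of full scale. In form: [{"x": .., "y": .., "z": .., "yaw": ..}, ...]. A call has 1 to 5 rows; each row shifts and turns the pose as measured when the row begins, along the tool's axes as they then stand; what a row does not reach is not made up. Full scale, the value 1, is 0.025 m for a shift and 4 degrees for a turn. A row lasts 1/12 s, in which the tool goes at most 41.7 mm and 7.16 degrees, less where a joint would pass 70% of its speed; a pose out of reach is approached as far as the arm can. A call with a number of a shift or a turn outside -1 to 1 is refused whole. A call with a gripper value outside its range is refused whole. OPENING is the opening, from -1 (shut) to 1 (fully open), set as the call begins (- or left out, the last holds). The fingers move at their own pace and stop on an object; FORCE is the grip in N (left out, the last holds). Time passes only in rows, so rows that do not move let the fingers close. It gives the time, the measured TCP pose, the force and the opening at its end, in the units of the state.
- r.get_state(): the state, without advancing time (a new reading comes with each control period).
- r.capture(name): name is "scene" or "top" or "wrist"; returns (picture, depth): 480x640x3 uint8, red, green, blue; 480x640 float32, m along the optical axis (not along the pixel's ray), 0 where there is no reading.
- r.camera_info(name): a dict with "mtx" (3x3 intrinsics, pixels), "k1" (the pictures are not rectified: a ray, as slopes to the right and down, at radius r is drawn at 1 + k1 r^2 times it, then the intrinsics apply), "pose" (4x4, takes a point from camera to world coordinates). Camera axes: x right, y down, z forward; pixel columns grow to the right and rows downward; lengths in m; the calibration is good to about 2 mm. A picture is of the moment at which its call begins: read the wrist's pose just before it. camera_info takes no time and is no camera call; for the wrist camera it gives the pose at the moment of the call.
- r.close_job(): hands the job in, once; it reports no verdict.
The state is a dict: "time_s": time; "joints": joint angles; "qd": joint speeds; "joint_torque": joint torques, N m; "tcp_pos": TCP position; "eef_rot": TCP orientation; "contact_force": force on the tool from outside, world axes, zero at the start; "moment": the same for the moment, N m; "gripper_width": finger opening in m.
Only numpy, scipy, OpenCV 4.12 (cv2) and the standard library are available. Lean on these libraries where they do the work, as an engineer would, in place of code of your own. Each camera call takes 0.05 s, during which the arm holds its last target. There are 200 camera calls.

## Working session

There is one attempt and no reset: what is moved stays moved. The work goes in short steps, Python scripts to look and compute and a shell command to move; the robot and the scene stay as the last step left them, time stands still between calls to the robot, and variables do not carry over. Pictures are saved under pics/ and viewed, about 8 in all and at most 12, crops included, and the job is handed in when it is done.

```bash
mkdir -p pics; ls; cat > h.py <<'E'
import numpy as np, cv2
from plant import r
def save(n,f):
    info=r.camera_info(n); im,d=r.capture(n); cv2.imwrite(f'pics/{f}.png',im[:,:,::-1]); np.savez(f'pics/{f}.npz',im=im,d=d,K=info['mtx'],k1=info['k1'],T=info['pose']); return im,d
def load(f): return np.load(f'pics/{f}.npz')
def rays(c,uv):
    K=c['K']; uv=np.asarray(uv,float).reshape(-1,1,2)
    n=cv2.undistortPoints(uv,K,np.array([float(c['k1']),0,0,0])).reshape(-1,2)
    return np.c_[n,np.ones(len(n))]
def onplane(c,uv,z):
    T=c['T']; d=rays(c,uv)@T[:3,:3].T; o=T[:3,3]; return o+d*((z-o[2])/d[:,2])[:,None]
def cloud(c):
    v,u=np.mgrid[0:480,0:640]; p=rays(c,np.c_[u.ravel(),v.ravel()])*c['d'].reshape(-1,1)
    return (p@c['T'][:3,:3].T+c['T'][:3,3]).reshape(480,640,3)
E
python3 - <<'E'
from h import *
s=r.get_state(); print(s)
for n in ('scene','top'):
    save(n,n); print(n,r.camera_info(n))
a=np.hstack([cv2.imread('pics/top.png')]); 
E
```

```text
pics
{'time_s': 0.0, 'joints': array([-4.78381231e+01,  2.05909746e+01,  6.35398814e-01, -1.90883781e-02,
       -7.01374072e+01, -1.65081304e+01]), 'qd': array([ 0.16014159, -0.01476503,  0.0269581 ,  0.09251254,  0.01108486,
        0.01547478]), 'joint_torque': array([-1.31945813e-03, -5.82716024e+01,  2.93043441e+01,  6.99675992e+00,
        6.81476711e-03, -1.40722004e-04]), 'tcp_pos': array([ 0.29201359, -0.60805083,  0.23664347]), 'eef_rot': array([ 1.79905751e+02, -9.21884685e-03, -1.54352746e+02]), 'contact_force': array([-0.49282508, -0.00308033,  1.06135772]), 'moment': array([ 0.01210812, -0.02496785, -0.02314404]), 'gripper_width': 0.08788906636794067}
scene {'mtx': array([[495.11334296,   0.        , 312.49163022],
       [  0.        , 495.11334296, 244.99531163],
       [  0.        ,   0.        ,   1.        ]]), 'k1': -0.09343005892532238, 'pose': array([[ 0.5693712 ,  0.50938684, -0.64524528,  1.12990671],
       [ 0.82193334, -0.33788386,  0.45854126, -0.42073356],
       [ 0.01555692, -0.7914288 , -0.61106337,  0.6240345 ],
       [ 0.        ,  0.        ,  0.        ,  1.        ]])}
top {'mtx': array([[602.6842627 ,   0.        , 325.26664319],
       [  0.        , 602.6842627 , 237.59709006],
       [  0.        ,   0.        ,   1.        ]]), 'k1': -0.13236366605892086, 'pose': array([[ 0.0121711 , -0.99111032,  0.13248469,  0.35996193],
       [-0.99974816, -0.01455991, -0.01707702,  0.01366513],
       [ 0.01885418, -0.13224348, -0.99103793,  1.52786333],
       [ 0.        ,  0.        ,  0.        ,  1.        ]])}
```

View pics/top.png

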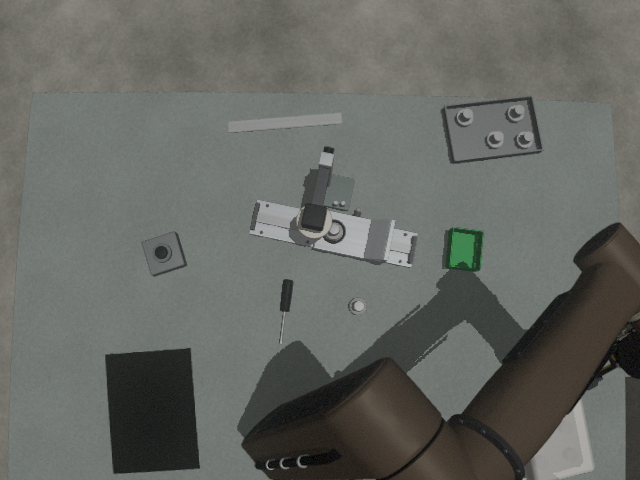

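View pics/scene.png

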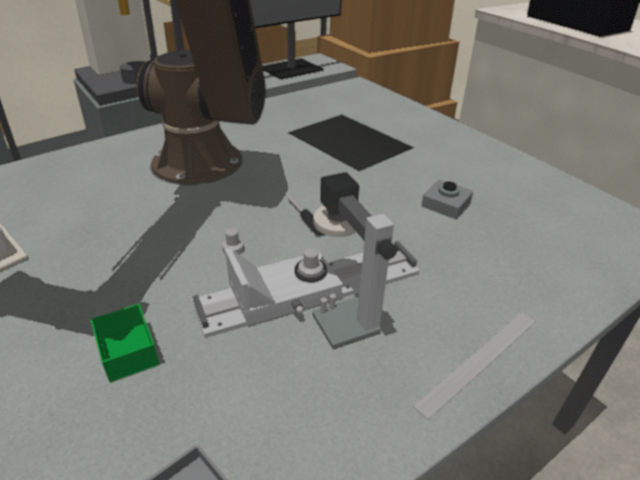

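Top view: the rail runs from (416,250), its rear, to (250,217). The push plate is near (385,240), the trigger at (162,253), the bin at (466,250), the spare hub at (357,306) and the driver at (286,310).

```bash
python3 - <<'E'
from h import *
for f in ('top','scene'):
    c=load(f); P=cloud(c); im=c['im'].astype(int)
    x,y,z=P[...,0],P[...,1],P[...,2]
    roi=(x>.35)&(x<.75)&(y>-.25)&(y<.22)&(c['d']>0)
    sat=im.max(2)-im.min(2)
    # plate top
    m=roi&(abs(z-.1)<.008)&(y<-.02)
    p=P[m]; print(f,'plate n',len(p)); 
    if len(p)>8:
        rct=cv2.minAreaRect(p[:,:2].astype(np.float32)*1000); print(rct,cv2.boxPoints(rct).round().tolist(), np.median(p[:,2]))
    # deck z=.04
    m=roi&(abs(z-.04)<.005); p=P[m]; rct=cv2.minAreaRect(p[:,:2].astype(np.float32)*1000); print('deck',len(p),rct)
    # rail: bright, z~.02 
    m=roi&(z>.01)&(z<.032)&(im.min(2)>120); p=P[m]; rct=cv2.minAreaRect(p[:,:2].astype(np.float32)*1000); print('rail',len(p),rct,np.median(p[:,2]))
    # ring light
    m=roi&(z>.125)&(z<.16)&(im.min(2)>150); p=P[m]; print('ring',len(p),p.mean(0) if len(p) else 0,cv2.minEnclosingCircle(p[:,:2].astype(np.float32)*1000) if len(p) else 0)
    # trigger
    m=(x>.35)&(x<.7)&(y>.22)&(y<.55)&(z>.02)&(z<.08)&(c['d']>0); p=P[m]; print('box',len(p),cv2.minAreaRect(p[:,:2].astype(np.float32)*1000),np.percentile(p[:,2],[5,50,95,99]))
    m&=(z>.040); p=P[m]; print('btn',len(p),p.mean(0),np.median(p,0),cv2.minAreaRect(p[:,:2].astype(np.float32)*1000))
E
```

```text
top plate n 252
((602.9400024414062, -87.63922882080078), (240.9820098876953, 101.45513916015625), 51.41596984863281) [[488.0, -150.0], [567.0, -213.0], [718.0, -25.0], [638.0, 38.0]] 0.09850168115032787
deck 1318 ((567.3618774414062, -28.8177490234375), (358.5281677246094, 191.46429443359375), 47.14205551147461)
rail 1602 ((504.19183349609375, -32.6785888671875), (305.8735046386719, 423.05889892578125), 0.10021300613880157) 0.01486829948650703
ring 207 [0.56667522 0.00310706 0.14967092] ((584.6158447265625, 15.557038307189941), 40.36033630371094)
box 1316 ((514.9766235351562, 394.4981689453125), (92.10458374023438, 91.08893585205078), 19.398269653320312) [0.02813176 0.03503809 0.05604833 0.06050871]
btn 306 [0.51425467 0.39339349 0.04972114] [0.51423476 0.3928702  0.04884824] ((514.9736328125, 396.25103759765625), (80.57366943359375, 81.40070343017578), 16.947294235229492)
scene plate n 432
((628.1121215820312, -112.41056823730469), (263.7117004394531, 76.79193878173828), 32.579959869384766) [[496.0, -151.0], [538.0, -216.0], [760.0, -74.0], [719.0, -9.0]] 0.09922103548097116
deck 2723 ((553.4149169921875, -79.00375366210938), (190.51173400878906, 341.3905334472656), 85.91864776611328)
rail 2070 ((530.837890625, -45.46531677246094), (330.9720458984375, 412.8653259277344), 10.483292579650879) 0.012519441197586745
ring 263 [ 0.58520615 -0.00875834  0.14882534] ((620.2412109375, -5.493193626403809), 76.17628479003906)
box 1034 ((516.4168701171875, 394.80682373046875), (91.81985473632812, 95.76478576660156), 20.176809310913086) [0.02237815 0.03395614 0.05572416 0.05742598]
btn 236 [0.5212483  0.38932032 0.0495441 ] [0.52283563 0.38771512 0.04789801] ((518.506591796875, 392.65106201171875), (47.325096130371094, 40.573890686035156), 29.627580642700195)
```

```bash
python3 - <<'E'
from h import *
a=cv2.imread('pics/top.png')[185:275,240:430]; b=cv2.imread('pics/scene.png')[225:340,190:430]
a=cv2.resize(a,None,fx=4,fy=4,interpolation=2)
cv2.imwrite('pics/crop1.png',a)
c=load('top');P=cloud(c)
m=(abs(P[...,2]-.1)<.006)&(P[...,1]<-.02)
v,u=np.nonzero(m); k=(u>360)&(u<425)&(v>205)&(v<275)
print('plate px',sorted(zip(u[k],v[k]))[:60])
E
```

```text
plate px [(np.int64(381), np.int64(254)), (np.int64(381), np.int64(256)), (np.int64(381), np.int64(257)), (np.int64(381), np.int64(258)), (np.int64(382), np.int64(251)), (np.int64(382), np.int64(257)), (np.int64(383), np.int64(249)), (np.int64(383), np.int64(251)), (np.int64(383), np.int64(252)), (np.int64(383), np.int64(256)), (np.int64(384), np.int64(245)), (np.int64(384), np.int64(247)), (np.int64(384), np.int64(254)), (np.int64(384), np.int64(255)), (np.int64(384), np.int64(256)), (np.int64(384), np.int64(257)), (np.int64(384), np.int64(258)), (np.int64(384), np.int64(259)), (np.int64(385), np.int64(240)), (np.int64(385), np.int64(243)), (np.int64(385), np.int64(245)), (np.int64(385), np.int64(251)), (np.int64(385), np.int64(252)), (np.int64(385), np.int64(253)), (np.int64(385), np.int64(254)), (np.int64(385), np.int64(255)), (np.int64(385), np.int64(256)), (np.int64(385), np.int64(257)), (np.int64(385), np.int64(258)), (np.int64(385), np.int64(259)), (np.int64(386), np.int64(230)), (np.int64(386), np.int64(234)), (np.int64(386), np.int64(237)), (np.int64(386), np.int64(238)), (np.int64(386), np.int64(240)), (np.int64(386), np.int64(242)), (np.int64(386), np.int64(243)), (np.int64(386), np.int64(245)), (np.int64(386), np.int64(246)), (np.int64(386), np.int64(247)), (np.int64(386), np.int64(248)), (np.int64(386), np.int64(249)), (np.int64(386), np.int64(250)), (np.int64(386), np.int64(251)), (np.int64(386), np.int64(252)), (np.int64(386), np.int64(253)), (np.int64(386), np.int64(255)), (np.int64(386), np.int64(256)), (np.int64(386), np.int64(257)), (np.int64(386), np.int64(258)), (np.int64(386), np.int64(259)), (np.int64(387), np.int64(232)), (np.int64(387), np.int64(233)), (np.int64(387), np.int64(235)), (np.int64(387), np.int64(238)), (np.int64(387), np.int64(240)), (np.int64(387), np.int64(241)), (np.int64(387), np.int64(242)), (np.int64(387), np.int64(243)), (np.int64(387), np.int64(244))]
```

View pics/crop1.png

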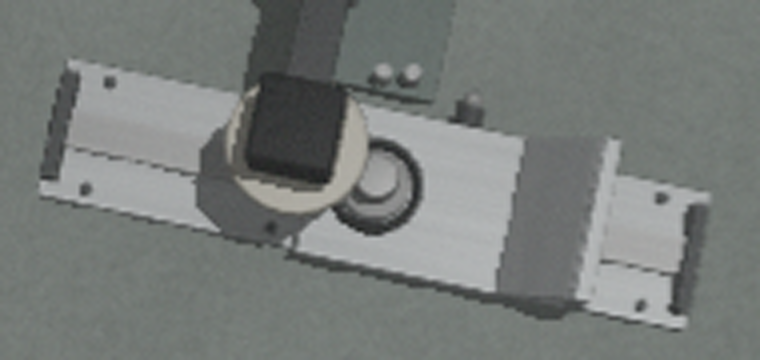

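```bash
python3 - <<'E'
from h import *
c=load('top')
q=lambda u,v,z:onplane(c,[[240+u/4,185+v/4]],z)[0]
A=q(621,140,.1);B=q(589,303,.1)
L1,L2,R1,R2=q(68,58,.02),q(38,196,.02),q(711,192,.02),q(684,330,.02)
F=(L1+L2)/2;Rr=(R1+R2)/2
print('plate',A,B,(A+B)/2,np.linalg.norm(A-B)); print('rail ends',F,Rr,np.linalg.norm(F-Rr),np.linalg.norm(L1-L2))
ax=(F-Rr)/np.linalg.norm(F-Rr); pl=(A-B);pl/=np.linalg.norm(pl)
th=np.degrees(np.arctan2(-ax[0],ax[1])); print('shuttle yaw rail',th,'plate',np.degrees(np.arctan2(pl[1],pl[0])))
y=ax[:2]; x=np.array([y[1],-y[0]])
hub=q(377,177,.086); push=(A+B)/2
fr=lambda p,o:(np.dot(p[:2]-o,x),np.dot(p[:2]-o,y))
o=push[:2]+.09*y
print('hub in shuttle',fr(hub,o),'origin',o)
for z in (.03,.04,.05): print('pins',z,fr(q(383,72,z),o),fr(q(411,73,z),o))
print('plunger',fr(q(469,103,.03),o)); 
# ring: ellipse of pale pixels
im=c['im']; P=cloud(c)
rc=q((228+370)/2,(80+212)/2,.15); print('ring',rc,fr(rc,o))
T=load('top');g=c['im'][240:267,148:178].astype(int).sum(2); 
for rw in g[::2]: print(*rw[::2])
E
```

```text
plate [ 0.59610039 -0.17908352  0.1       ] [ 0.49726791 -0.15957365  0.1       ] [ 0.54668415 -0.16932858  0.1       ] 0.10073973843072116
rail ends [0.61236551 0.17094504 0.02      ] [ 0.53270525 -0.23841895  0.02      ] 0.4170427265950736 0.09046114846270314
shuttle yaw rail -11.011862752070003 plate -11.16681294992137
hub in shuttle (np.float64(0.00012524912797985379), np.float64(0.04924888676792348)) origin [ 0.56387525 -0.08098569]
pins 0.03 (np.float64(0.07513269558383903), np.float64(0.05883306573162748)) (np.float64(0.07816749648740227), np.float64(0.04136758042366773))
pins 0.04 (np.float64(0.0731740992800234), np.float64(0.058800519909731806)) (np.float64(0.07618863931709131), np.float64(0.04145163726446557))
pins 0.05 (np.float64(0.07121550297620777), np.float64(0.05876797408783615)) (np.float64(0.07420978214678033), np.float64(0.041535694105263414))
plunger (np.float64(0.06686688898096056), np.float64(0.0016493661475515875))
ring [0.58138794 0.01472457 0.15      ] (np.float64(-0.0010915949720459823), np.float64(0.09729314795805483))
271 321 311 318 315 315 319 326 318 325 320 319 319 331 307
308 318 317 316 314 325 318 324 326 323 326 325 335 331 330
317 312 318 319 314 285 286 290 289 271 319 333 326 325 328
322 318 324 308 285 251 152 139 279 298 247 311 333 330 332
312 321 300 289 159 140 137 130 138 262 308 243 329 339 340
305 319 306 255 138 133 131 143 146 132 297 266 326 339 338
310 310 301 258 138 131 136 145 149 128 276 289 322 338 340
320 314 299 263 134 134 152 162 173 118 291 255 319 341 344
319 312 314 287 187 138 147 155 141 224 298 194 326 342 339
312 321 317 281 300 215 150 152 254 296 273 273 339 340 338
316 314 327 322 275 295 307 295 293 253 240 336 335 339 342
309 323 327 322 326 308 224 222 237 329 336 334 334 335 339
268 320 321 331 321 321 325 332 327 333 340 335 338 340 338
291 321 321 319 329 326 324 330 336 336 332 337 335 330 307
```

```bash
cat >> h.py <<'E'
from scipy.spatial.transform import Rotation as Ro
def to(p,yaw=None):
    s=r.get_state(); R=Ro.from_euler('xyz',s['eef_rot'],degrees=True)
    d=R.inv().apply(np.array(p)-s['tcp_pos'])/.025
    print('t',round(s['time_s'],2),'tcp',s['tcp_pos'].round(4),'rot',s['eef_rot'].round(2),'units tool xyz',d.round(2), 'yaw units',None if yaw is None else round(-(((yaw-s['eef_rot'][2]+180)%360)-180)/4,2),'F',s['contact_force'].round(1),'w',round(s['gripper_width'],4))
E
python3 -m inch '[{"yaw":-1},{"yaw":-1},{"yaw":-1},{"yaw":-1},{"yaw":-1}]' -1 20
python3 -m inch '[{"yaw":-1},{"yaw":-1},{"yaw":-1},{"yaw":-1},{"yaw":-1}]'
python3 - <<'E'
from h import *
to([.537,-.218,.2],-101.05)
c=load('top');print(onplane(c,[[161.5,252.5]],.052),onplane(c,[[161.5,252.5]],.058))
E
```

```text
t 0.1 tcp [ 0.292  -0.6081  0.2367] rot [ 1.7991e+02 -1.0000e-02 -1.5435e+02] units tool xyz [-15.59   9.82   1.48] yaw units -13.33 F [ 0.3  0.  -0.2] w 0.0877
[[0.51409767 0.39311452 0.052     ]] [[0.51347105 0.3915719  0.058     ]]validation failed for argument at $[0]...
validation failed for argument at $[0]...
```

```bash
python3 -m inch '[{"x":0,"y":0,"z":0,"yaw":-1},{"x":0,"y":0,"z":0,"yaw":-1},{"x":0,"y":0,"z":0,"yaw":-1},{"x":0,"y":0,"z":0,"yaw":-1},{"x":0,"y":0,"z":0,"yaw":-1}]' -1 20
python3 -m inch '[{"x":0,"y":0,"z":0,"yaw":-1},{"x":0,"y":0,"z":0,"yaw":-1},{"x":0,"y":0,"z":0,"yaw":-1},{"x":0,"y":0,"z":0,"yaw":-1},{"x":0,"y":0,"z":0,"yaw":-1}]'
python3 - <<'E'
from h import *
to([.537,-.218,.2],-101.05)
E
```

```text
time_s: 0.52
tcp_pos: [0.2914, -0.6068, 0.2338]
eef_rot: [179.6, 0.1, -133.7]
contact_force: [-0.0, -0.5, 0.5]
gripper_width: 0.0594
time_s: 0.93
tcp_pos: [0.2907, -0.6055, 0.2308]
eef_rot: [179.4, 0.4, -112.6]
contact_force: [-0.3, 0.1, -0.4]
gripper_width: 0.0265
t 0.93 tcp [ 0.2907 -0.6055  0.2308] rot [ 179.45    0.41 -112.63] units tool xyz [-18.09  -3.14   1.33] yaw units -2.9 F [-0.3  0.1 -0.4] w 0.0265
```

```bash
python3 -m inch '[{"x":-1,"y":-0.1,"z":0,"yaw":-1},{"x":-1,"y":-0.1,"z":0,"yaw":-1},{"x":-1,"y":-0.1,"z":0,"yaw":-0.8},{"x":-1,"y":0,"z":0,"yaw":0},{"x":-1,"y":0,"z":0,"yaw":0}]'
python3 -m inch '[{"x":-1,"y":0,"z":0,"yaw":0},{"x":-1,"y":0,"z":0,"yaw":0},{"x":-1,"y":0,"z":0,"yaw":0},{"x":-1,"y":0,"z":0,"yaw":0},{"x":-1,"y":0,"z":0,"yaw":0}]'
python3 - <<'E'
from h import *
to([.537,-.218,.2],-101.05)
E
```

```text
time_s: 1.35
tcp_pos: [0.3297, -0.4865, 0.2268]
eef_rot: [179.2, 0.7, -100.9]
contact_force: [0.4, 0.5, 0.3]
gripper_width: 0.0008
time_s: 1.77
tcp_pos: [0.3526, -0.3569, 0.2262]
eef_rot: [179.0, 0.9, -101.0]
contact_force: [0.4, 0.0, 0.4]
gripper_width: 0.0004
t 1.77 tcp [ 0.3526 -0.3569  0.2262] rot [ 178.97    0.85 -100.95] units tool xyz [-6.84 -6.21  1.04] yaw units 0.02 F [0.4 0.  0.4] w 0.0004
```

```bash
python3 -m inch '[{"x":-1,"y":-1,"z":0,"yaw":0},{"x":-1,"y":-1,"z":0,"yaw":0},{"x":-1,"y":-1,"z":0,"yaw":0},{"x":-1,"y":-1,"z":0,"yaw":0},{"x":-1,"y":-1,"z":0,"yaw":0}]'
python3 -m inch '[{"x":-0.9,"y":-0.6,"z":0.3,"yaw":0},{"x":-0.3,"y":-0.2,"z":0.6,"yaw":0},{"x":0,"y":0,"z":0.6,"yaw":0},{"x":0,"y":0,"z":0.3,"yaw":0},{"x":0,"y":0,"z":0,"yaw":0}]'
python3 - <<'E'
from h import *
to([.537,-.218,.07],-101.05)
save('top','t2'); save('scene','s2')
a=cv2.imread('pics/t2.png')[180:290,290:490]; b=cv2.imread('pics/s2.png')[180:360,120:440]
cv2.imwrite('pics/both.png',np.vstack([cv2.resize(a,(545,300)),cv2.resize(b,(545,300))]))
E
```

```text
time_s: 2.18
tcp_pos: [0.4986, -0.2508, 0.227]
eef_rot: [179.0, 0.9, -101.1]
contact_force: [-0.1, -1.2, 0.1]
gripper_width: 0.0004
time_s: 2.6
tcp_pos: [0.5304, -0.2175, 0.179]
eef_rot: [179.0, 0.9, -100.7]
contact_force: [-1.4, -0.4, 0.1]
gripper_width: 0.0003
t 2.6 tcp [ 0.5304 -0.2175  0.179 ] rot [ 178.99    0.94 -100.71] units tool xyz [ 0.04 -0.34  4.35] yaw units 0.08 F [-1.4 -0.4  0.1] w 0.0003
```

View pics/both.png

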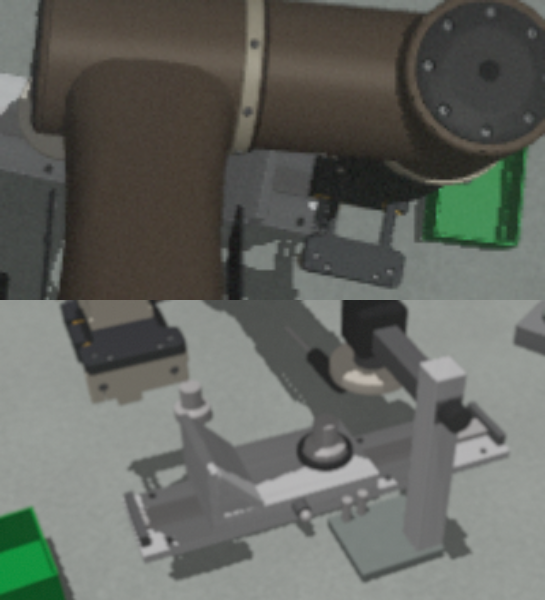

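```bash
python3 - <<'E'
from h import *
print(r.get_state()['joints'].round(1))
c=load('t2');P=cloud(c)
for u,v in ((330,200),(360,200),(400,200),(440,200),(470,200),(350,260)): print(u,v,P[v,u].round(3))
E
```

```text
[ -3.5  14.2 -15.6  -1.2 -60.9  -6.6]
330 200 [ 0.545 -0.009  0.595]
360 200 [0.36  0.014 1.528]
400 200 [ 0.547 -0.12   0.592]
440 200 [ 0.545 -0.181  0.607]
470 200 [ 0.545 -0.228  0.612]
350 260 [ 0.443 -0.037  0.671]
```

View pics/s2.png

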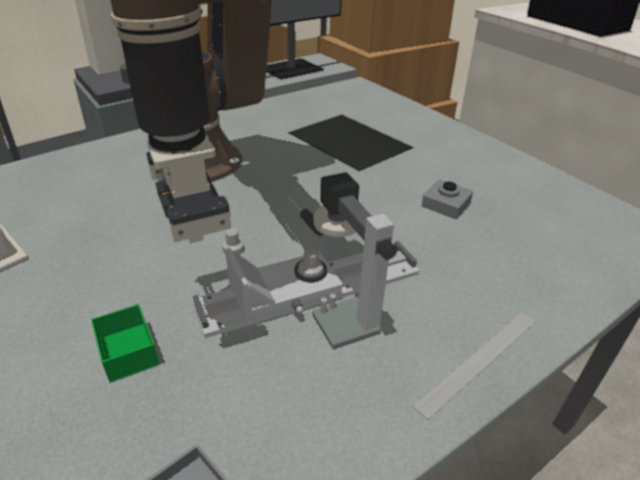

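```bash
python3 -m inch '[{"x":0,"y":-0.2,"z":1,"yaw":0},{"x":0,"y":-0.15,"z":1,"yaw":0},{"x":0,"y":0,"z":1,"yaw":0},{"x":0,"y":0,"z":0.7,"yaw":0},{"x":0,"y":0,"z":0,"yaw":0}]'
python3 - <<'E'
from h import *
to([.537,-.218,.07],-101.05)
E
```

```text
time_s: 3.12
tcp_pos: [0.5418, -0.2221, 0.0928]
eef_rot: [179.9, 0.9, -100.9]
contact_force: [-0.1, -1.0, 0.1]
gripper_width: 0.0006
t 3.12 tcp [ 0.5418 -0.2221  0.0928] rot [ 179.87    0.9  -100.92] units tool xyz [-0.11  0.22  0.92] yaw units 0.03 F [-0.1 -1.   0.1] w 0.0006
```

```bash
python3 -m inch '[{"x":0,"y":0.2,"z":0.5,"yaw":0},{"x":0,"y":0,"z":0.35,"yaw":0},{"x":-0.4,"y":0,"z":0,"yaw":0},{"x":-0.3,"y":0,"z":0,"yaw":0},{"x":-0.2,"y":0,"z":0,"yaw":0}]'
python3 -m inch '[{"x":-0.1,"y":0,"z":0,"yaw":0},{"x":-0.1,"y":0,"z":0,"yaw":0},{"x":-0.1,"y":0,"z":0,"yaw":0},{"x":0,"y":0,"z":0,"yaw":0}]'
python3 - <<'E'
from h import *
to([.5467,-.1693,.07],-101.05)
E
```

```text
time_s: 3.53
tcp_pos: [0.5436, -0.201, 0.0771]
eef_rot: [-179.8, 0.9, -101.1]
contact_force: [0.2, 0.4, -0.1]
gripper_width: 0.0007
time_s: 3.87
tcp_pos: [0.548, -0.1913, 0.0809]
eef_rot: [-179.4, 0.9, -100.9]
contact_force: [-0.7, -0.0, 0.3]
gripper_width: 0.0003
t 3.87 tcp [ 0.548  -0.1913  0.0809] rot [-179.45    0.88 -100.94] units tool xyz [-0.85  0.22  0.45] yaw units 0.03 F [-0.7 -0.   0.3] w 0.0003
```

```bash
python3 -m inch '[{"x":-0.1,"y":0.1,"z":0.3,"yaw":0},{"x":-0.1,"y":0.1,"z":0.2,"yaw":0},{"x":-0.1,"y":0,"z":0.05,"yaw":0},{"x":-0.1,"y":0,"z":0.05,"yaw":0}]'
python3 -m inch '[{"x":-0.1,"y":0,"z":0.05,"yaw":0},{"x":-0.1,"y":0,"z":0.05,"yaw":0}]'
python3 - <<'E'
from h import *
to([.5467,-.1693,.07],-101.05)
E
```

```text
time_s: 4.2
tcp_pos: [0.5448, -0.1796, 0.065]
eef_rot: [-179.4, 0.9, -101.0]
contact_force: [0.1, -0.2, 0.4]
gripper_width: 0.0004
time_s: 4.37
tcp_pos: [0.5455, -0.1747, 0.062]
eef_rot: [-179.5, 0.8, -101.0]
contact_force: [-1.5, -2.4, 1.8]
gripper_width: 0.0004
t 4.37 tcp [ 0.5455 -0.1747  0.062 ] rot [-179.46    0.83 -100.95] units tool xyz [-0.22 -0.01 -0.32] yaw units 0.02 F [-1.5 -2.4  1.8] w 0.0004
```

```bash
python3 -m inch '[{"x":-0.15,"y":0,"z":-0.1,"yaw":0},{"x":-0.15,"y":0,"z":-0.1,"yaw":0},{"x":-0.15,"y":0,"z":0,"yaw":0},{"x":-0.15,"y":0,"z":0,"yaw":0}]'
cat >> h.py <<'E'
def prog():
    s=r.get_state(); y=np.array([.191,.9816]); x=np.array([y[1],-y[0]])
    d=s['tcp_pos'][:2]-[.5467,-.1693]; F=s['contact_force'][:2]
    print('ys mm',round(1000*d@y,2),'xs',round(1000*d@x,2),'z',s['tcp_pos'][2].round(4),'F along',round(-F@y,2),'t',round(s['time_s'],2),'rot',s['eef_rot'].round(1))
E
python3 -c "
from h import *
prog()"
```

```text
time_s: 4.7
tcp_pos: [0.5475, -0.1595, 0.0667]
eef_rot: [-179.6, 0.8, -101.0]
contact_force: [-0.0, -3.4, -1.9]
gripper_width: 0.0004
ys mm 9.77 xs -1.08 z 0.0667 F along 3.34 t 4.7 rot [-179.6    0.8 -101. ]
```

```bash
python3 -m inch '[{"x":-0.12,"y":0,"z":0,"yaw":0},{"x":-0.12,"y":0,"z":0,"yaw":0},{"x":-0.12,"y":0,"z":0,"yaw":0},{"x":-0.1,"y":0,"z":0,"yaw":0}]'
python3 -c "
from h import *
prog()"
```

```text
time_s: 5.03
tcp_pos: [0.5499, -0.1466, 0.0669]
eef_rot: [-179.6, 0.8, -101.0]
contact_force: [0.9, -3.3, -2.0]
gripper_width: 0.0006
ys mm 22.89 xs -1.15 z 0.0669 F along 3.12 t 5.03 rot [-179.6    0.8 -101. ]
```

```bash
for i in 1; do python3 -m inch '[{"x":-0.06,"y":0,"z":0,"yaw":0},{"x":-0.06,"y":0,"z":0,"yaw":0}]'; python3 -c "
from h import *
prog()"; python3 -m inch '[{"x":-0.06,"y":0,"z":0,"yaw":0},{"x":-0.06,"y":0,"z":0,"yaw":0}]';python3 -c "
from h import *
prog()"; done
```

```text
time_s: 5.2
tcp_pos: [0.5505, -0.1437, 0.067]
eef_rot: [-179.6, 0.7, -101.0]
contact_force: [-0.2, -7.0, -3.3]
gripper_width: 0.0004
ys mm 25.89 xs -1.12 z 0.067 F along 6.93 t 5.2 rot [-179.6    0.7 -101. ]
time_s: 5.37
tcp_pos: [0.5509, -0.1416, 0.067]
eef_rot: [-179.6, 0.6, -101.0]
contact_force: [0.3, -5.7, -0.8]
gripper_width: 0.0005
ys mm 28.0 xs -1.13 z 0.067 F along 5.55 t 5.37 rot [-179.6    0.6 -101. ]
```

```bash
python3 -m inch '[{"x":-0.06,"y":0,"z":0,"yaw":0}]'|grep force; python3 -c "
from h import *
prog()"; python3 -m inch '[{"x":-0.06,"y":0,"z":0,"yaw":0}]'|grep force;python3 -c "
from h import *
prog()"; python3 -m inch '[{"x":-0.06,"y":0,"z":0,"yaw":0}]'|grep force;python3 -c "
from h import *
prog()"
```

```text
contact_force: [-0.2, -5.5, -1.5]
ys mm 29.06 xs -1.14 z 0.067 F along 5.41 t 5.45 rot [-179.6    0.6 -101. ]
contact_force: [-0.4, -3.9, -1.9]
ys mm 30.22 xs -1.13 z 0.067 F along 3.92 t 5.53 rot [-179.7    0.6 -101. ]
contact_force: [-0.2, -3.7, -1.7]
ys mm 31.57 xs -1.11 z 0.067 F along 3.63 t 5.62 rot [-179.7    0.5 -101. ]
```

```bash
python3 -m inch '[{"x":-0.06,"y":0,"z":0,"yaw":0}]'|grep force; python3 -c "
from h import *
prog()"; python3 -m inch '[{"x":-0.05,"y":0,"z":0,"yaw":0}]'|grep force;python3 -c "
from h import *
prog()"
```

```text
contact_force: [0.7, -2.1, -1.7]
ys mm 33.16 xs -1.12 z 0.067 F along 1.92 t 5.7 rot [-179.7    0.5 -101. ]
contact_force: [-0.1, -1.0, -1.2]
ys mm 34.75 xs -1.11 z 0.067 F along 1.0 t 5.78 rot [-179.7    0.6 -101. ]
```

```bash
python3 -m inch '[{"x":0,"y":0,"z":0,"yaw":0}]'|grep force; python3 - <<'E'
from h import *
prog()
save('scene','s3')
a=cv2.imread('pics/s3.png')[200:340,180:430]
cv2.imwrite('pics/c3.png',cv2.resize(a,None,fx=3.2,fy=3.2,interpolation=2))
E
```

```text
contact_force: [-1.1, 0.5, 0.1]
ys mm 35.34 xs -0.94 z 0.0671 F along -0.32 t 5.87 rot [-179.6    0.6 -101. ]
```

View pics/c3.png

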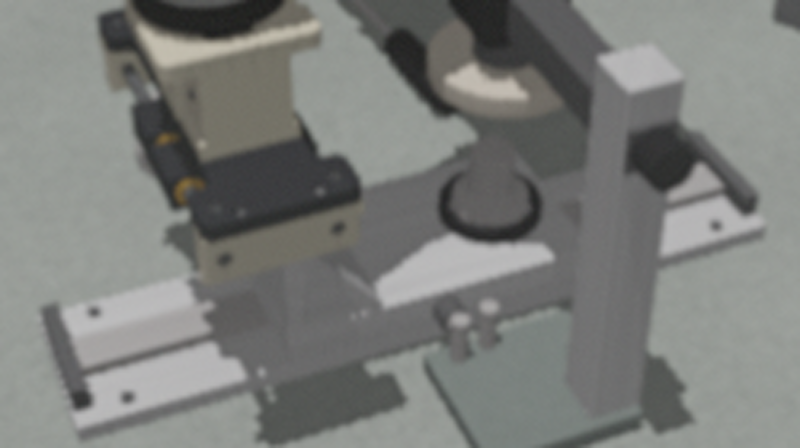

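```bash
cat >> h.py <<'E'
def ring(f,u0,u1,z=.052):
    c=load(f); m=np.zeros((480,640),np.uint8); g=c['im'].max(2)
    m[250:285,u0:u1]=(g[250:285,u0:u1]<60)
    n,l,st,ce=cv2.connectedComponentsWithStats(m); k=1+st[1:,4].argmax()
    x,y,w,h=st[k,:4]; ctr=[x+(w-1)/2,y+(h-1)/2]
    p=onplane(c,[ctr],z)[0]; Y=np.array([.191,.9816])
    print(f,st[k],ctr,'ys of nest mm',round(1000*(p[:2]-[.56387,-.08099])@Y,1),'xs',round(1000*(p[:2]-[.56387,-.08099])@[.9816,-.191],1))
E
python3 - <<'E'
from h import *
ring('scene',280,345);ring('s2',280,345); ring('s3',305,360)
E
```

```text
scene [296 264  30  18 106] [np.float64(310.5), np.float64(272.5)] ys of nest mm 45.4 xs 17.0
s2 [295 262  32  20 157] [np.float64(310.5), np.float64(271.5)] ys of nest mm 46.5 xs 14.5
s3 [317 256  32  19 157] [np.float64(332.5), np.float64(265.0)] ys of nest mm 90.2 xs 13.3
```

```bash
python3 -m inch '[{"x":-0.05,"y":0,"z":0,"yaw":0}]'|grep force; python3 -c "
from h import *
prog()"; python3 -m inch '[{"x":-0.05,"y":0,"z":0,"yaw":0}]'|grep force;python3 - <<'E'
from h import *
prog()
save('scene','s4'); ring('s4',305,360)
E
```

```text
contact_force: [0.6, 0.0, 0.4]
ys mm 36.94 xs -0.74 z 0.0673 F along -0.15 t 6.0 rot [-179.6    0.6 -101. ]
contact_force: [-0.1, -0.4, 0.7]
ys mm 38.6 xs -0.53 z 0.0675 F along 0.39 t 6.08 rot [-179.6    0.6 -101. ]
s4 [320 256  31  19 163] [np.float64(335.0), np.float64(265.0)] ys of nest mm 94.3 xs 15.1
```

```bash
python3 -m inch '[{"x":0,"y":0,"z":0,"yaw":0},{"x":0,"y":0,"z":0,"yaw":0}]'|grep force; python3 -c "
from h import *
prog()
save('scene','s5'); ring('s5',305,360)"
python3 -m inch '[{"x":-0.05,"y":0,"z":0,"yaw":0}]'|grep force;python3 - <<'E'
from h import *
prog()
E
```

```text
contact_force: [-1.1, -0.1, 0.8]
ys mm 39.24 xs -0.33 z 0.0677 F along 0.32 t 6.3 rot [-179.5    0.7 -100.9]
s5 [320 255  31  20 163] [np.float64(335.0), np.float64(264.5)] ys of nest mm 95.0 xs 13.8
contact_force: [-0.5, -0.5, -0.0]
ys mm 40.37 xs -0.38 z 0.0677 F along 0.6 t 6.43 rot [-179.5    0.6 -100.9]
```

```bash
python3 -m inch '[{"x":0.6,"y":0,"z":0,"yaw":0},{"x":0.6,"y":0,"z":0,"yaw":0},{"x":0.5,"y":0,"z":-0.5,"yaw":0},{"x":0,"y":0,"z":-1,"yaw":0},{"x":0,"y":0,"z":-1,"yaw":0}]'
python3 -m inch '[{"x":0,"y":0,"z":-1,"yaw":0},{"x":0,"y":0,"z":-1,"yaw":0},{"x":0,"y":0.3,"z":-1,"yaw":0},{"x":0,"y":0.5,"z":-1,"yaw":0},{"x":0,"y":0.5,"z":-1,"yaw":0}]'
python3 -m inch '[{"x":0,"y":0.5,"z":-1,"yaw":0},{"x":-0.3,"y":0.5,"z":-0.7,"yaw":0},{"x":-0.7,"y":0.3,"z":0,"yaw":0}]'
python3 - <<'E'
from h import *
to([.5138,.3925,.30],-101.05); save('scene','s6'); ring('s6',305,360)
E
```

```text
time_s: 6.85
tcp_pos: [0.5416, -0.1725, 0.1256]
eef_rot: [179.8, 0.6, -100.9]
contact_force: [1.2, 0.6, 0.2]
gripper_width: 0.0005
time_s: 7.27
tcp_pos: [0.5088, -0.1686, 0.2551]
eef_rot: [179.6, 0.5, -101.1]
contact_force: [0.4, -0.1, 1.1]
gripper_width: 0.0003
time_s: 7.52
tcp_pos: [0.481, -0.1397, 0.3057]
eef_rot: [-179.9, 0.6, -101.2]
contact_force: [0.8, 0.1, 0.0]
gripper_width: 0.0002
t 7.52 tcp [ 0.481  -0.1397  0.3057] rot [-179.92    0.55 -101.18] units tool xyz [-21.13   2.84   0.43] yaw units -0.03 F [0.8 0.1 0. ] w 0.0002
s6 [321 256  30  19 159] [np.float64(335.5), np.float64(265.0)] ys of nest mm 95.2 xs 15.4
```

Shuttle steady (displacement ≈49 mm, as expected for the seat). On to the trigger.

```bash
python3 -m inch '[{"x":-1,"y":0,"z":0,"yaw":0},{"x":-1,"y":0,"z":0,"yaw":0},{"x":-1,"y":0,"z":0,"yaw":0},{"x":-1,"y":0,"z":0,"yaw":0},{"x":-1,"y":0,"z":0,"yaw":0}]'
python3 -m inch '[{"x":-1,"y":0,"z":0,"yaw":0},{"x":-1,"y":0,"z":0,"yaw":0},{"x":-1,"y":0,"z":0,"yaw":0},{"x":-1,"y":0,"z":0,"yaw":0},{"x":-1,"y":0,"z":0,"yaw":0}]'
python3 -m inch '[{"x":-1,"y":0.3,"z":0,"yaw":0},{"x":-1,"y":0.3,"z":0,"yaw":0},{"x":-1,"y":0.3,"z":0,"yaw":0},{"x":-1,"y":0.3,"z":0,"yaw":0},{"x":-1,"y":0.3,"z":0,"yaw":0}]'
python3 - <<'E'
from h import *
to([.5138,.3925,.15],-101.05)
E
```

```text
time_s: 7.98
tcp_pos: [0.5032, -0.0121, 0.3079]
eef_rot: [-179.8, 0.8, -101.4]
contact_force: [0.4, -0.6, -0.6]
gripper_width: 0.0
time_s: 8.4
tcp_pos: [0.5275, 0.1168, 0.309]
eef_rot: [-179.8, 0.8, -101.4]
contact_force: [1.2, -1.7, -0.2]
gripper_width: 0.0007
time_s: 8.82
tcp_pos: [0.5148, 0.2532, 0.3086]
eef_rot: [-179.9, 0.7, -101.5]
contact_force: [-0.3, -0.2, 0.6]
gripper_width: 0.0002
t 8.82 tcp [0.5148 0.2532 0.3086] rot [-179.9     0.7  -101.46] units tool xyz [-5.37  1.16  6.41] yaw units -0.1 F [-0.3 -0.2  0.6] w 0.0002
```

```bash
python3 -m inch '[{"x":-1,"y":0.2,"z":0,"yaw":0},{"x":-1,"y":0.2,"z":0.5,"yaw":0},{"x":-1,"y":0.2,"z":0.5,"yaw":0},{"x":-1,"y":0.2,"z":0.5,"yaw":0},{"x":-0.6,"y":0.2,"z":0.5,"yaw":0}]'
python3 -m inch '[{"x":0,"y":0,"z":1,"yaw":0},{"x":0,"y":0,"z":1,"yaw":0},{"x":0,"y":0,"z":0.5,"yaw":0},{"x":0,"y":0,"z":0,"yaw":0}]'
python3 - <<'E'
from h import *
to([.5138,.3925,.085],-101.05); save('top','t7'); save('scene','s7')
c=load('top');d=load('t7')
a=d['im'][175:275,130:440,::-1]; b=d['im'][:0]
s=load('s7')['im'][100:300,300:560,::-1]
cv2.imwrite('pics/c7.png',np.vstack([cv2.resize(a,(780,252)),cv2.resize(s,(780,340))[:, :780]]))
E
```

```text
time_s: 9.23
tcp_pos: [0.5128, 0.3801, 0.2602]
eef_rot: [-179.7, 0.9, -101.3]
contact_force: [0.5, 0.4, -1.0]
gripper_width: 0.0008
time_s: 9.57
tcp_pos: [0.5108, 0.3843, 0.1895]
eef_rot: [-179.9, 0.7, -101.1]
contact_force: [0.1, -0.3, -0.1]
gripper_width: 0.0005
t 9.57 tcp [0.5108 0.3843 0.1895] rot [-179.94    0.68 -101.14] units tool xyz [-0.3  -0.05  4.18] yaw units -0.02 F [ 0.1 -0.3 -0.1] w 0.0005
```

View pics/c7.png

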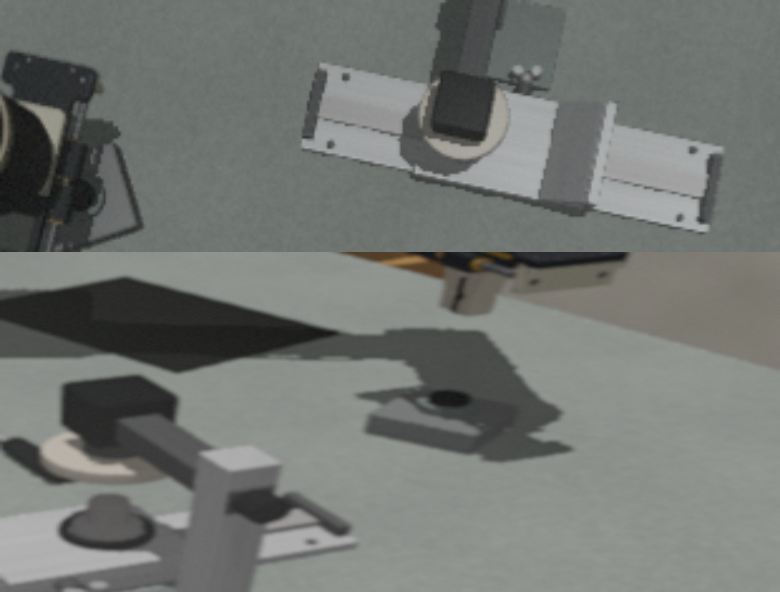

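The plunger sits between the two pins at (525,85), so the shuttle is seated. The button is at about (449,399) in the lower crop. I'll cross-check its position in two views.

```bash
python3 - <<'E'
from h import *
for z in (.05,.055,.06): print(onplane(load('s7'),[[449.7,186.5]],z), onplane(load('top'),[[161.5,252.5]],z))
E
python3 -m inch '[{"x":-0.3,"y":0,"z":1,"yaw":0},{"x":0,"y":0,"z":1,"yaw":0},{"x":0,"y":0,"z":0.8,"yaw":0},{"x":0,"y":0,"z":0.3,"yaw":0},{"x":0,"y":0,"z":0,"yaw":0}]'
python3 -c "
from h import *
to([.5138,.3925,.07],-101.05)"
```

```text
[[0.51734191 0.39547602 0.05      ]] [[0.51430655 0.39362872 0.05      ]]
[[0.52267752 0.38836661 0.055     ]] [[0.51378436 0.39234321 0.055     ]]
[[0.52801313 0.3812572  0.06      ]] [[0.51326217 0.39105769 0.06      ]]
time_s: 10.08
tcp_pos: [0.5186, 0.3965, 0.1222]
eef_rot: [-179.3, 1.5, -101.1]
contact_force: [-0.1, -0.5, -0.1]
gripper_width: 0.0005
t 10.08 tcp [0.5186 0.3965 0.1222] rot [-179.34    1.52 -101.13] units tool xyz [0.25 0.18 2.08] yaw units -0.02 F [-0.1 -0.5 -0.1] w 0.0005
```

```bash
python3 -m inch '[{"x":0.1,"y":0.1,"z":0.9,"yaw":0},{"x":0,"y":0,"z":0.5,"yaw":0},{"x":0,"y":0,"z":0.2,"yaw":0},{"x":0,"y":0,"z":0.1,"yaw":0}]'
python3 -c "
from h import *
to([.5148,.3935,.061],-101.05)"
```

```text
time_s: 10.42
tcp_pos: [0.52, 0.3981, 0.0857]
eef_rot: [-179.0, 2.0, -101.1]
contact_force: [0.6, 0.1, 0.4]
gripper_width: 0.0003
t 10.42 tcp [0.52   0.3981 0.0857] rot [-179.01    1.98 -101.08] units tool xyz [0.25 0.18 0.98] yaw units -0.01 F [0.6 0.1 0.4] w 0.0003
```

```bash
python3 -m inch '[{"x":0.3,"y":0.2,"z":0.4,"yaw":0},{"x":0.05,"y":0.05,"z":0.3,"yaw":0},{"x":0.05,"y":0.05,"z":0.1,"yaw":0},{"x":0,"y":0,"z":0.1,"yaw":0}]'
python3 -c "
from h import *
to([.5148,.3935,.061],-101.05)"
```

```text
time_s: 10.75
tcp_pos: [0.5137, 0.3927, 0.0665]
eef_rot: [-178.8, 2.3, -101.0]
contact_force: [-1.2, -2.2, 2.6]
gripper_width: 0.0003
t 10.75 tcp [0.5137 0.3927 0.0665] rot [-178.77    2.28 -101.02] units tool xyz [-0.03 -0.03  0.22] yaw units 0.01 F [-1.2 -2.2  2.6] w 0.0003
```

```bash
python3 -m inch '[{"x":0,"y":0,"z":0.1,"yaw":0},{"x":0,"y":0,"z":0.1,"yaw":0}]'; python3 -m inch '[{"x":0,"y":0,"z":0.1,"yaw":0},{"x":0,"y":0,"z":0.1,"yaw":0}]'
```

```text
time_s: 10.92
tcp_pos: [0.5141, 0.3929, 0.0626]
eef_rot: [-178.8, 2.3, -101.0]
contact_force: [-3.0, -1.5, 4.4]
gripper_width: 0.0005
time_s: 11.08
tcp_pos: [0.5143, 0.393, 0.062]
eef_rot: [-178.7, 2.2, -100.9]
contact_force: [-12.2, -6.4, 28.2]
gripper_width: 0.0004
```

The button has bottomed out: force rose from 4.4 to 28 N with almost no travel. I'll retreat and check.

```bash
python3 -m inch '[{"x":0,"y":0,"z":-0.3,"yaw":0},{"x":0,"y":0,"z":-1,"yaw":0},{"x":0,"y":0,"z":-1,"yaw":0},{"x":0,"y":0,"z":-1,"yaw":0},{"x":0,"y":0,"z":-1,"yaw":0}]'
python3 -m inch '[{"x":0,"y":0,"z":-1,"yaw":0},{"x":0,"y":0,"z":0,"yaw":0},{"x":0,"y":0,"z":0,"yaw":0}]'
python3 - <<'E'
from h import *
print(r.get_state()['contact_force'])
save('scene','s8'); ring('s8',305,360); save('top','t8')
d=load('t8')['im'][175:345,130:500,::-1]; s=load('s8')['im'][140:340,180:490,::-1]
cv2.imwrite('pics/c8.png',np.vstack([cv2.resize(d,(600,276)),cv2.resize(s,(500,322))[:, :500].copy() if 0 else cv2.resize(s,(600,322))]))
E
```

```text
time_s: 11.5
tcp_pos: [0.5103, 0.3889, 0.1695]
eef_rot: [-178.8, 2.0, -100.9]
contact_force: [0.6, -0.2, -0.1]
gripper_width: 0.0004
time_s: 11.75
tcp_pos: [0.5123, 0.3911, 0.2032]
eef_rot: [-178.5, 2.5, -100.8]
contact_force: [-0.2, -0.3, -1.5]
gripper_width: 0.0006
[-0.23675549 -0.30292943 -1.5227903 ]
s8 [321 257  30  18 143] [np.float64(335.5), np.float64(265.5)] ys of nest mm 94.6 xs 16.7
```

View pics/c8.png

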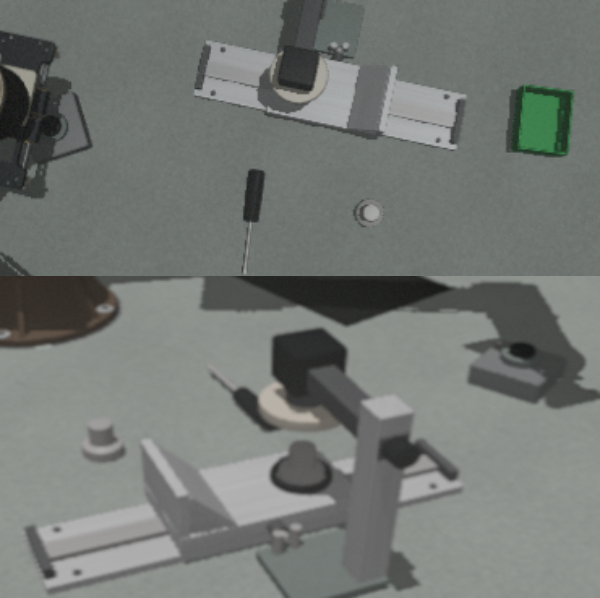

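The shuttle is seated with its plunger between the pins, the hub is upright in the nest, and the button is back up. The bystanders are where they started and the arm is clear.

```bash
python3 -c "
from plant import r
print(r.close_job())"
```

```text
the job is handed in; nothing more can be done
None
```

The shuttle was pushed into the detent and the trigger button pressed. I handed the job in at about 12 s on the robot's clock, well under the 67 s limit; no verdict was reported.

- **Push:** With closed fingertips I pushed the rear plate along the rail. The force was about 3 N sliding and read up to about 7 N on the first pin. It then fell to zero as the shuttle jumped forward, and I stopped there.
- **Seat check:** By the camera, the shuttle moved about 49 mm, against about 49 mm expected from the pin positions. The picture shows the plunger between the two pins. My readings vary by 1–2 mm, so I couldn't confirm the 1 mm seat more closely than that.
- **Trigger:** I pressed the button to its stop; the force rose from 4 N to 28 N with almost no further travel. My two camera views disagreed on its position by about 1 cm at 55 mm height, so I used the top view, and the press worked.
- **Final check:** The last pictures show the hub upright in its nest, the button back up and the arm clear. The bin, spare hub and screwdriver look unmoved, judged by eye rather than measured. The force sensor read up to about 1.5 N in free air, which I took as noise.

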